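# Open the label printer and hold its roll guide out for a new roll

## Task

The label printer needs its new roll. Prise its lid up with the blade of the table knife, not with the fingers, swing the lid right back and lay the knife down on the worktop without dropping it; then pull the sprung blue-tabbed roll guide out until its pointer is level with the red marker, and finish while still holding it there, so that I can drop the roll in. Leave the other things where they stand.

Things in the scene. Friction and masses are not known exactly. Their poses are not given: they have to be found in the camera images.
- printer: White label printer, fixed to the worktop, 150 mm deep (its x) by 170 mm wide (its y), case 70 mm high, 106 mm with the shut lid. Origin at the centre of its underside; its front (label mouth, keys) faces its own -x, its left side is its +y, z up. Under the lid is an open bay (x -49 to 65 mm, y -77 to 77 mm, floor at z 20 mm); in front of the bay is a level deck (x -75 to -49 mm, top at z 70 mm) with a scale of white ticks.
- lid_slot (a point): Centre of the slot under the front edge of the shut lid, at the printer's front left: printer frame x -75, y 45, z 76 mm (does not move with the lid). The slot is 50 mm wide along y and open from z 70 mm (the deck) to z 82 mm (lower edge of the lid's 3 mm thick front wall there; the wall stands at x -73 to -76 mm). A blade can go in along the printer's +x about 20 mm, over the deck.
- lid_hinge (a point): Middle of the lid's hinge line, which runs along the printer's y: printer frame x 68, y 0, z 72 mm (fixed).
- printer_lid (a joint): Grey hood lid with a clear window, hinged along its rear edge, reading in rad: 0 shut, 1.62 fully back (stop). Front edge swings up and back. Shut, its flat top underside is at z 102 mm and walls 33 mm deep hang from it on three sides; front wall 144 mm before the hinge. Mass 80 g; a stiff hinge (0.11 N m) keeps it where it is left; raising it takes about 1.2 N at the front edge.
- roll_guide (a joint): Sliding roll guide in the bay, m: 0 at rest, grows as it is pulled to the printer's right (its -y), up to 0.042. A spring pulls it back: 4.2 N at 0, 120 N/m more; it springs back to 0 when let go, nothing latches it. It can be reached only with the lid back.
- guide_tab (a point): Top centre of the guide's blue finger tab: a block 10 mm thick along the printer's y, 28 mm along x, standing from z 64 to 98 mm (so 28 mm above the case's rim), moves with the guide. At rest at printer frame x -8, y 1.5, z 98 mm.
- guide_pointer (a point): Tip of the guide's 5 mm wide grey pointer arm with a white line, which lies over the deck; at rest at printer frame x -53, y 1.5, z 72 mm; moves with the guide.
- red_marker: Red clip on the deck scale, 15 mm along x, 6 to 9 mm along y, 6 mm high, fixed; marks the roll width. Origin at the centre of its underside on its middle line; axes as the printer's. It stands 18 to 30 mm to the printer's right of the pointer's rest place; the pointer is level with it when both have the same y in the printer's frame.
- table_knife: Table knife lying flat, 187 mm long: wooden riveted handle 20 mm wide and 16 mm thick, steel blade 18 mm wide and 2.6 mm thick with round tip. Origin on the underside of the handle, 20 mm behind the handle's front end, near its balance point; x points to the blade tip, which is 109 mm from the origin; the handle reaches back to x -77 mm; the blade's mid-plane is 8 mm above the origin; z up. 70 g.
- label_roll: New roll of white labels standing on end, 70 mm across, 46 mm high, origin at the centre of its underside. Bystander.
- spice_jar_1: Slim spice jar with red lid, 45 mm across, 106 mm high, origin at its foot. Bystander.
- tall_jar: Jar with wooden lid, 96 mm across, 168 mm high, origin at its foot. Bystander.
- hex_jar: Six-sided jar with dark lid, 86 mm across, 103 mm high, origin at its foot. Bystander.
- mug_1: White patterned mug, 92 mm across, 95 mm high, origin at its foot. Bystander.
- tub_1: Small white and red round tub, 72 mm across, 71 mm high, origin at its foot. Bystander.
- spread_tub: White tub with snap lid, 93 by 125 by 66 mm, origin at the centre of its underside. Bystander.
- spoon_wood: Spoon with wooden handle lying flat, 179 mm long, 13 mm high. Bystander.

How it is judged:
By the outcome, as a careful person would: the job done as asked, in the order asked, and still so for the second after the job is handed in, while the arm keeps its last pose, push and grip.
It also fails if it takes over 70 s, if anything falls off the work surface, if the arm or the gripper's body presses on something with over 40 N, if the wrist force passes 120 N, or if a joint passes its speed limit or range.

## Robot

A 6-joint arm with a two-finger parallel gripper is mounted at the origin on a cart in front of the work surface, level with it; the furniture and walls round the work are solid. World frame = base frame: x ahead of the robot, y to its left, z up, the work surface at z = 0. Lengths are in m, angles in rad, forces in N, time in s.
With the tool pointing down it reaches from about 0.375 to 0.975 m from the base axis. Payload 3.8 kg.
Tool frame: the origin (TCP) lies at the very end of the fingers, on their centre line; the grasp point (between the pads) lies manip.tcp_to_grasp behind it (manip.tcp_to_grasp is the distance from the TCP to the grasp point, in m); z points along the fingers, y is the line along which they close (so a half turn about z gives the same grasp; the last joint's range is limited). The gripper opens to 85 mm and grips with 20 to 120 N. Pads are 22 mm wide; open, the fingers measure 114 mm over their backs; the gripper's body (76 mm by 85 mm) begins 54 mm behind the grasp point. The pads swing forward as they close: fully open they stand 13 mm farther back than shut.
Start: joints at [1.09, 0.264, 1.604, -0, 1.274, -0.037], TCP at [0.29, 0.61, 0.231] pointing down, gripper open.
Joint ranges: [-2.63, 2.63], [-0.94, 2.18], [0.31, 2.57], [-1.31, 4.45], [0, 2.66], [-2.55, 2.55]. Speed limits (rad/s): [2.57, 2.57, 3.14, 3.14, 3.14, 3.14].

## Interface

Orientations are given as a unit quaternion [w, x, y, z].
In Python, from cell import manip gives the robot as it stands. The module is installed in compiled form; this text tells all that it offers.
- The arm moves only by the tool arm_command, never from a script. Its argument "rows" is a list of rows, each a list of 6 numbers: the shift along the tool's x, y, z scaled (see below), then the turn, a rotation vector about the tool's x, y, z scaled (see below). In form: [[x, y, z, ax, ay, az], ...]. A call has exactly 5 rows; each row shifts and turns the commanded pose from where the row before left it, along the tool's axes as they then stand; what a row does not reach is not made up. The controller multiplies each number of a shift by 4 cm and each number of a turn by 0.08 rad. A row lasts 1/10 s, in which the tool goes at most 50 mm and 8.59 degrees, less where a joint would pass 70% of its speed; a pose out of reach is approached as far as the arm can. A call with a number of a shift or a turn outside -1 to 1 is refused whole. A call with a gripper value outside its range is refused whole. "hand" is the closure, from -1 (fully open) to 1 (shut), set as the call begins (left out, the last holds). The fingers move at their own pace and stop on an object; the grip force is fixed at half the most. Time passes only in rows, so rows that do not move let the fingers close, or fill a call up. It gives the time, the measured TCP pose, the force, the opening and the grip force at its end, in the units of the state.
- manip.state(): the state, without advancing time (a new reading comes with each control period).
- manip.snapshot(name): name is "scene" or "top" or "wrist"; returns a dict with "color" (400x640x3 uint8, red, green, blue), "mtx" (3x3 intrinsics, pixels), "world_from_camera" (4x4, takes a point from camera to world coordinates). Camera axes: x right, y down, z forward; pixel columns grow to the right and rows downward; lengths in m; the calibration is good to about 2 mm. A picture is of the moment at which its call begins. There is no depth.
- manip.job_done(): hands the job in; it is judged then, once.
The state is a dict: "clock": time; "joint_positions": joint angles; "joint_vel": joint speeds; "tau": joint torques, N m; "tool_pos": TCP position; "orientation": TCP orientation; "force": force on the tool from outside, world axes, zero at the start; "wrist_torque": the same for the moment, N m; "width": finger opening in m; "grasp_force": force on a finger pad.
Only numpy, scipy, OpenCV 4.12 (cv2) and the standard library are available. Lean on these libraries where they do the work, as an engineer would, in place of code of your own. Each camera call takes 0.05 s, during which the arm holds its last target. There are 200 camera calls.

## Working session

There is one attempt and no reset: what is moved stays moved. The work goes in short steps, Python scripts to look and compute and a tool call to move; the robot and the scene stay as the last step left them, time stands still between calls to the robot, and variables do not carry over. Pictures are saved under pics/ and viewed, at most 10 in all, crops included, and the job is handed in when it is done.

Besides the shell and the picture viewer there is one more tool, called after ">>>" by a JSON object that holds its "fn" and its "kwargs", one argument or row to a line. arm_command: Moves the arm, as the interface text tells. Shifts and turns lie within -1 to 1; 1 stands for 4 cm of shift or 0.08 rad of turn. Its arguments: {"type":"object","properties":{"rows":{"type":"array","items":{"type":"array","items":{"type":"number","minimum":-1,"maximum":1}}},"hand":{"type":"number"}},"required":["rows"]}

```bash
mkdir -p pics; python3 - <<'E'
from cell import manip
import cv2,json
print(manip.state(), manip.tcp_to_grasp)
for n in ("scene","top"):
    s=manip.snapshot(n); cv2.imwrite(f"pics/{n}0.png",s["color"][:,:,::-1])
    print(n,s["mtx"].tolist(),s["world_from_camera"].round(4).tolist())
E
```

```text
{'clock': 0.0, 'joint_positions': array([ 1.09008383e+00,  2.64765188e-01,  1.60538245e+00, -1.90303604e-05,
        1.27368033e+00, -3.68829114e-02]), 'joint_vel': array([-0.00013424, -0.00063277,  0.00068837, -0.00116484,  0.00052452,
        0.00041834]), 'tau': array([ 1.17471402e-03, -5.15105045e+01, -3.67313612e+01,  2.85405031e-04,
        1.28287612e-02,  2.36313207e-05]), 'tool_pos': array([0.28950546, 0.60895654, 0.22994934]), 'orientation': array([-2.77236818e-04,  2.20095001e-01,  9.75477802e-01, -1.08276483e-03]), 'force': array([ 1.57912999, -1.16427097, -0.21656724]), 'wrist_torque': array([-0.0179046 , -0.00825156,  0.00903195]), 'grasp_force': 0.0, 'width': 0.08564412517288586} 0.0187
scene [[466.99314793390346, 0.0, 325.89142389107207], [0.0, 466.99314793390346, 206.25889457520853], [0.0, 0.0, 1.0]] [[-0.9152, -0.2823, 0.2877, 0.065], [-0.403, 0.6542, -0.64, 1.1379], [-0.0075, -0.7016, -0.7125, 1.2792], [0.0, 0.0, 0.0, 1.0]]
top [[372.126381388494, 0.0, 322.5865198512724], [0.0, 372.126381388494, 200.47093113357232], [0.0, 0.0, 1.0]] [[-0.0616, -0.973, 0.2226, 0.2779], [-0.9981, 0.0585, -0.0203, 0.082], [0.0068, -0.2234, -0.9747, 1.3947], [0.0, 0.0, 0.0, 1.0]]
```

View pics/scene0.png

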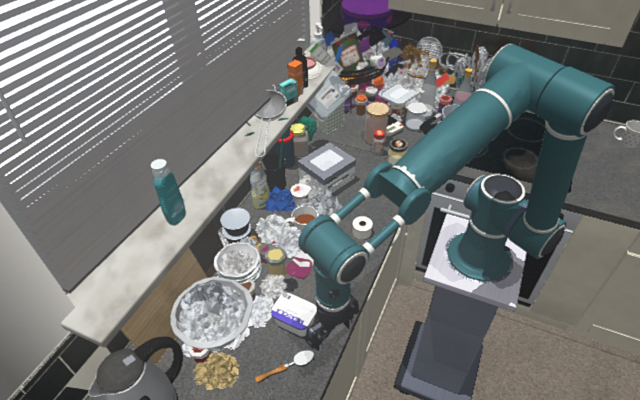

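View pics/top0.png

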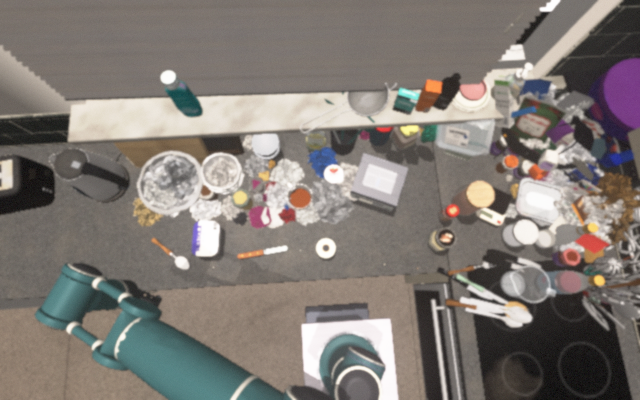

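The top view shows the knife at about (262,253) with its blade to the right, the printer at (378,182) with its front facing down, and the roll at (326,248). I'll zoom in next.

```bash
cat > h.py <<'E'
import numpy as np
from cell import manip
from scipy.spatial.transform import Rotation as R
TOP=(np.array([[372.126,0,322.587],[0,372.126,200.471],[0,0,1]]),np.array([[-0.0616,-0.973,0.2226,0.2779],[-0.9981,0.0585,-0.0203,0.082],[0.0068,-0.2234,-0.9747,1.3947],[0,0,0,1]]))
def px2w(K,T,uv,z):
    d=T[:3,:3]@np.linalg.solve(K,[uv[0],uv[1],1]); c=T[:3,3]
    return c+d*(z-c[2])/d[2]
def w2px(K,T,p):
    q=K@(T[:3,:3].T@(np.asarray(p)-T[:3,3])); return q[:2]/q[2]
def rot(st=None):
    q=(st or manip.state())["orientation"]; return R.from_quat([q[1],q[2],q[3],q[0]])
def todo(pos,Rt):
    """remaining shift (tool axes, units of 4cm) and turn (units of .08)"""
    s=manip.state(); Rc=rot(s)
    print("clock",round(s["clock"],2),"pos",s["tool_pos"].round(4),"F",s["force"].round(1))
    print("shift",(Rc.inv().apply(np.array(pos)-s["tool_pos"])/.04).round(2),"turn",((Rc.inv()*Rt).as_rotvec()/.08).round(2))
E
python3 - <<'E'
import cv2
from h import *
a=cv2.imread("pics/top0.png")[140:270,220:420]; cv2.imwrite("pics/c1.png",cv2.resize(a,(800,520),interpolation=cv2.INTER_CUBIC))
b=cv2.imread("pics/scene0.png")[130:250,280:400]; cv2.imwrite("pics/c2.png",cv2.resize(b,(600,600),interpolation=cv2.INTER_CUBIC))
E
```

```text
(no output)
```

View pics/c1.png

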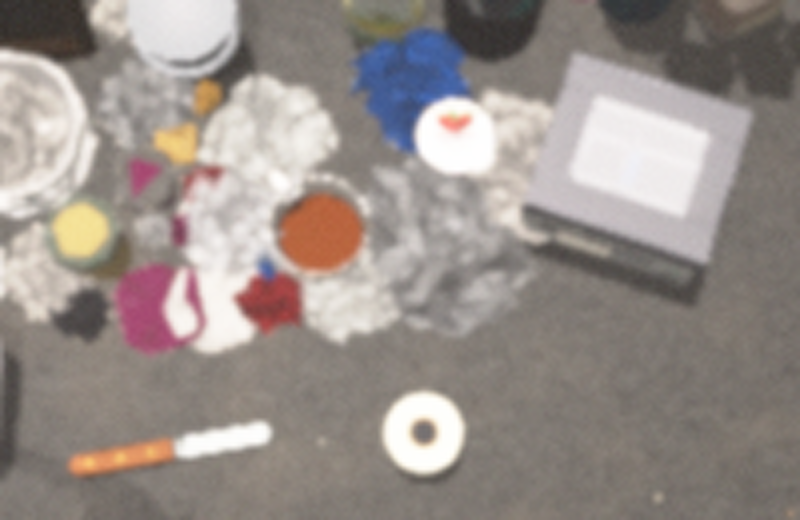

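The lid's top corners in the crop are at (573,55), (750,112), (708,262) and (525,207). The knife runs from its tail at (70,465) through the junction at (175,448) to the tip at (270,432).

```bash
python3 - <<'E'
from h import *
f=lambda u,v,z:px2w(*TOP,(220+u/4-.4,140+v/4-.4),z)
c=[f(*p,.106) for p in [(573,55),(750,112),(708,262),(525,207)]]
for p in c: print(p.round(3))
m=np.mean(c,0); x=(c[0]+c[1]-c[2]-c[3]); y=(c[0]+c[3]-c[1]-c[2])
print("mean",m,np.linalg.norm(x)/2,np.linalg.norm(y)/2,"yaw",np.arctan2(x[1],x[0]),np.arctan2(-y[0],y[1]))
t,j,e=[f(*p,.01) for p in [(70,465),(175,448),(271,432)]]
d=e-t; print("knife",t,j,e,np.linalg.norm(d),np.arctan2(d[1],d[0]), "origin",e-d/np.linalg.norm(d)*.109)
print("roll",f(424,433,.046), "tub1",f(456,135,.071))
s=manip.state(); print(rot(s).as_matrix().round(3))
E
```

```text
[ 0.74  -0.103  0.106]
[ 0.676 -0.259  0.106]
[ 0.54  -0.206  0.106]
[ 0.6   -0.048  0.106]
mean [ 0.63881533 -0.15385406  0.106     ] 0.14863681161981018 0.16881006714427216 yaw -0.37199895907729963 -0.37584161168902464
knife [0.40402579 0.38060357 0.01      ] [0.41371587 0.28371902 0.01      ] [0.42304876 0.1946097  0.01      ] 0.18696415012920903 -1.4688733642792167 origin [0.41195838 0.30304403 0.01      ]
roll [0.40996027 0.05385441 0.046     ] tub1 [0.68084687 0.00726224 0.071     ]
[[-0.903  0.429 -0.001]
 [ 0.429  0.903 -0.002]
 [ 0.    -0.002 -1.   ]]
```

```bash
cat >> h.py <<'E'
import json
def Rt(yaw,pitch=0):
    """tool down, knife x (= -tool x at pitch 0) at world yaw; pitch raises the blade"""
    kx=np.array([np.cos(yaw),np.sin(yaw),0]); ky=np.array([-np.sin(yaw),np.cos(yaw),0])
    m=np.c_[-kx,ky,[0,0,-1.]]
    return R.from_rotvec(-pitch*ky)*R.from_matrix(m)
def plan(wps,start=None):
    """wps: list of (pos,R,nrows); prints rows in calls of 5, rounded with error carried"""
    s=manip.state(); p,Rc=(s["tool_pos"],rot(s)) if start is None else start
    print("t",round(s["clock"],2),"p",s["tool_pos"].round(4),"F",s["force"].round(1),"w",round(s["width"],4))
    p=np.array(p,float);rows=[]
    for q,Rg,n in wps:
        p0,R0=p.copy(),Rc; dv=(R0.inv()*Rg).as_rotvec()
        for i in range(1,n+1):
            tp=p0+(np.array(q)-p0)*i/n; tR=R0*R.from_rotvec(dv*i/n)
            sh=(Rc.inv().apply(tp-p)/.04).round(2); tu=((Rc.inv()*tR).as_rotvec()/.08).round(2)
            p=p+Rc.apply(sh*.04); Rc=Rc*R.from_rotvec(tu*.08)
            rows.append([float(v)+0 for v in [*sh,*tu]])
    a=np.abs(rows).max(); print("max",a)
    while len(rows)%5: rows.append([0]*6)
    for i in range(0,len(rows),5): print(json.dumps(rows[i:i+5]))
E
python3 - <<'E'
from h import *
plan([([.412,.303,.13],Rt(-1.469),14)])
E
```

```text
t 0.1 p [0.2895 0.609  0.2301] F [ 0.  -0.3  0.1] w 0.0857
max 0.92
[[-0.43, -0.4, 0.18, 0.0, 0.0, 0.92], [-0.46, -0.37, 0.18, 0.0, 0.0, 0.91], [-0.49, -0.33, 0.18, 0.0, 0.0, 0.92], [-0.51, -0.29, 0.18, -0.01, 0.0, 0.91], [-0.53, -0.26, 0.18, 0.0, 0.0, 0.92]]
[[-0.54, -0.22, 0.18, 0.0, 0.01, 0.91], [-0.56, -0.18, 0.18, 0.0, 0.0, 0.92], [-0.58, -0.13, 0.17, 0.0, 0.0, 0.91], [-0.58, -0.1, 0.18, -0.01, 0.0, 0.92], [-0.58, -0.05, 0.18, 0.0, 0.0, 0.91]]
[[-0.59, -0.01, 0.18, 0.0, 0.0, 0.92], [-0.59, 0.04, 0.18, 0.0, 0.0, 0.91], [-0.58, 0.08, 0.18, 0.0, 0.0, 0.92], [-0.58, 0.12, 0.18, 0.0, 0.0, 0.91], [0, 0, 0, 0, 0, 0]]
```

>>> {"fn": "arm_command", "kwargs": {
  "rows": [
    [-0.43, -0.4, 0.18, 0, 0, 0.92],
    [-0.46, -0.37, 0.18, 0, 0, 0.91],
    [-0.49, -0.33, 0.18, 0, 0, 0.92],
    [-0.51, -0.29, 0.18, 0, 0, 0.91],
    [-0.53, -0.26, 0.18, 0, 0, 0.92]
  ],
  "hand": -1
}}

```text
clock: 0.6
tool_pos: [0.3337, 0.4991, 0.1943]
orientation: [-0.0, 0.395, 0.918, -0.001]
force: [-0.3, 0.6, -0.2]
width: 0.0855
grasp_force: 0.0
```

>>> {"fn": "arm_command", "kwargs": {
  "rows": [
    [-0.54, -0.22, 0.18, 0, 0, 0.91],
    [-0.56, -0.18, 0.18, 0, 0, 0.92],
    [-0.58, -0.13, 0.17, 0, 0, 0.91],
    [-0.58, -0.1, 0.18, 0, 0, 0.92],
    [-0.58, -0.05, 0.18, 0, 0, 0.91]
  ]
}}

```text
clock: 1.1
tool_pos: [0.3772, 0.3899, 0.1589]
orientation: [-0.0, 0.556, 0.831, -0.0]
force: [0.0, -0.5, -0.0]
width: 0.0855
grasp_force: 0.0
```

>>> {"fn": "arm_command", "kwargs": {
  "rows": [
    [-0.59, -0.01, 0.18, 0, 0, 0.92],
    [-0.59, 0.04, 0.18, 0, 0, 0.91],
    [-0.58, 0.08, 0.18, 0, 0, 0.92],
    [-0.58, 0.12, 0.18, 0, 0, 0.91],
    [0, 0, 0, 0, 0, 0]
  ]
}}

```text
clock: 1.6
tool_pos: [0.4119, 0.3008, 0.1291]
orientation: [-0.0, 0.671, 0.741, -0.002]
force: [-0.3, 0.5, -0.0]
width: 0.0857
grasp_force: 0.0
```

```bash
python3 - <<'E'
from h import *
import cv2
s=manip.snapshot("wrist"); cv2.imwrite("pics/w1.png",s["color"][:,:,::-1]); np.savez("w1.npz",K=s["mtx"],T=s["world_from_camera"])
plan([([.412,.303,.05],Rt(-1.469),3)])
for p in ([.412,.303,.016],[.423,.1946,.01],[.404,.3806,.016]): print(w2px(s["mtx"],s["world_from_camera"],p))
E
```

```text
t 1.65 p [0.412  0.3023 0.1299] F [-0.3 -0.5  0.6] w 0.0853
max 0.67
[[0.01, 0.0, 0.67, -0.01, 0.0, 0.0], [0.0, 0.0, 0.66, -0.01, 0.01, -0.01], [0.01, 0.0, 0.67, 0.0, 0.0, 0.0], [0, 0, 0, 0, 0, 0], [0, 0, 0, 0, 0, 0]]
[317.3530544 195.4353578]
[317.72397705 304.73930221]
[316.88533408  96.52201476]
```

View pics/w1.png

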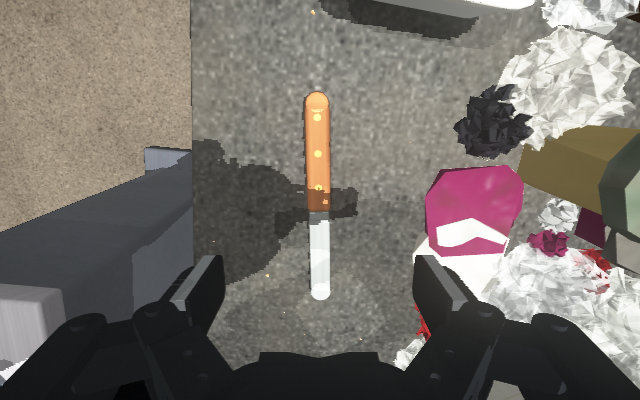

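The wrist view shows the knife's tail at (317,92), its tip at (321,300) and the handle front at (318,212). That puts the knife about 4 mm farther toward the tail than estimated and turned by 0.015 rad.

```bash
python3 - <<'E'
from h import *
plan([([.413,.306,.005],Rt(-1.454),5)])
E
```

```text
t 1.65 p [0.412  0.3023 0.1299] F [-0.3 -0.5  0.6] w 0.0853
max 0.63
[[0.02, 0.01, 0.62, 0.0, 0.0, -0.04], [0.02, 0.01, 0.63, -0.01, 0.0, -0.04], [0.02, 0.0, 0.62, 0.0, 0.01, -0.04], [0.01, 0.01, 0.63, -0.01, 0.0, -0.04], [0.02, 0.01, 0.62, 0.0, 0.0, -0.04]]
```

>>> {"fn": "arm_command", "kwargs": {
  "rows": [
    [0.02, 0.01, 0.62, 0, 0, -0.04],
    [0.02, 0.01, 0.63, 0, 0, -0.04],
    [0.02, 0, 0.62, 0, 0, -0.04],
    [0.01, 0.01, 0.63, 0, 0, -0.04],
    [0.02, 0.01, 0.62, 0, 0, -0.04]
  ]
}}

```text
clock: 2.15
tool_pos: [0.4137, 0.3087, 0.0055]
orientation: [-0.0, 0.663, 0.748, 0.001]
force: [0.5, -0.4, 0.9]
width: 0.0853
grasp_force: 0.0
```

>>> {"fn": "arm_command", "kwargs": {
  "rows": [
    [0, 0, 0, 0, 0, 0],
    [0, 0, 0, 0, 0, 0],
    [0, 0, 0, 0, 0, 0],
    [0, 0, 0, 0, 0, 0],
    [0, 0, 0, 0, 0, 0]
  ],
  "hand": 1
}}

```text
clock: 2.65
tool_pos: [0.415, 0.3084, 0.008]
orientation: [0.0, 0.664, 0.748, 0.002]
force: [0.2, -1.1, 0.1]
width: 0.018
grasp_force: 58.4
```

>>> {"fn": "arm_command", "kwargs": {
  "rows": [
    [0, 0, 0, 0, 0, 0],
    [0, 0, 0, 0, 0, 0],
    [0, 0, 0, 0, 0, 0],
    [0, 0, 0, 0, 0, 0],
    [0, 0, 0, 0, 0, 0]
  ]
}}

```text
clock: 3.15
tool_pos: [0.415, 0.3084, 0.0079]
orientation: [0.0, 0.664, 0.748, 0.002]
force: [-1.2, -0.1, 6.0]
width: 0.0178
grasp_force: 59.2
```

```bash
cat >> h.py <<'E'
PO=np.array([.641,-.1547,0]); PY=-.374
def W(x,y,z): return PO+R.from_euler("z",PY).apply([x,y,z])
E
python3 - <<'E'
from h import *
s=manip.state(); p=s["tool_pos"].copy(); r=rot(s)
q=p+[0,0,.15]
g=W(-.225,.045,.19)
plan([(q,r,5),(g,Rt(PY),15)])
E
```

```text
t 3.15 p [0.415  0.3084 0.0079] F [-1.2 -0.1  6. ] w 0.0178
max 0.9
[[0.0, 0.0, -0.75, 0.0, 0.0, 0.0], [0.0, 0.0, -0.75, 0.0, 0.0, 0.0], [0.0, 0.01, -0.75, 0.0, 0.0, 0.0], [0.0, 0.0, -0.75, 0.0, 0.0, 0.0], [0.01, 0.0, -0.75, 0.0, 0.0, 0.0]]
[[-0.57, -0.01, -0.05, 0.0, 0.0, -0.9], [-0.56, -0.05, -0.06, 0.01, 0.0, -0.9], [-0.56, -0.1, -0.05, 0.0, 0.0, -0.9], [-0.55, -0.13, -0.06, 0.0, 0.0, -0.9], [-0.55, -0.17, -0.05, 0.0, 0.0, -0.89]]
[[-0.52, -0.21, -0.06, 0.01, 0.0, -0.9], [-0.51, -0.25, -0.05, 0.0, 0.0, -0.9], [-0.49, -0.29, -0.05, 0.0, 0.0, -0.9], [-0.47, -0.32, -0.06, 0.01, 0.0, -0.9], [-0.45, -0.35, -0.05, 0.0, 0.0, -0.9]]
[[-0.42, -0.38, -0.06, 0.0, 0.0, -0.9], [-0.39, -0.41, -0.05, 0.0, 0.0, -0.9], [-0.36, -0.44, -0.05, 0.01, 0.0, -0.9], [-0.33, -0.47, -0.06, 0.0, 0.0, -0.89], [-0.29, -0.48, -0.05, 0.0, 0.0, -0.9]]
```

>>> {"fn": "arm_command", "kwargs": {
  "rows": [
    [0, 0, -0.75, 0, 0, 0],
    [0, 0, -0.75, 0, 0, 0],
    [0, 0, -0.75, 0, 0, 0],
    [0, 0, -0.75, 0, 0, 0],
    [0, 0, -0.75, 0, 0, 0]
  ]
}}

```text
clock: 3.65
tool_pos: [0.4136, 0.3072, 0.1577]
orientation: [0.0, 0.664, 0.748, 0.0]
force: [0.5, -0.3, -1.7]
width: 0.0175
grasp_force: 58.8
```

>>> {"fn": "arm_command", "kwargs": {
  "rows": [
    [-0.57, -0.01, -0.05, 0, 0, -0.9],
    [-0.56, -0.05, -0.06, 0, 0, -0.9],
    [-0.56, -0.1, -0.05, 0, 0, -0.9],
    [-0.55, -0.13, -0.06, 0, 0, -0.9],
    [-0.55, -0.17, -0.05, 0, 0, -0.9]
  ]
}}

```text
clock: 4.15
tool_pos: [0.4249, 0.1934, 0.1674]
orientation: [0.0, 0.518, 0.855, 0.0]
force: [-1.0, -0.7, -0.6]
width: 0.0178
grasp_force: 58.8
```

>>> {"fn": "arm_command", "kwargs": {
  "rows": [
    [-0.52, -0.21, -0.06, 0, 0, -0.9],
    [-0.51, -0.25, -0.05, 0, 0, -0.9],
    [-0.49, -0.29, -0.05, 0, 0, -0.9],
    [-0.47, -0.32, -0.06, 0, 0, -0.9],
    [-0.45, -0.35, -0.05, 0, 0, -0.9]
  ]
}}

```text
clock: 4.65
tool_pos: [0.4357, 0.0803, 0.1782]
orientation: [0.0, 0.357, 0.934, 0.0]
force: [0.9, 0.5, -0.0]
width: 0.0176
grasp_force: 58.8
```

>>> {"fn": "arm_command", "kwargs": {
  "rows": [
    [-0.42, -0.38, -0.06, 0, 0, -0.9],
    [-0.39, -0.41, -0.05, 0, 0, -0.9],
    [-0.36, -0.44, -0.05, 0, 0, -0.9],
    [-0.33, -0.47, -0.06, 0, 0, -0.9],
    [-0.29, -0.48, -0.05, 0, 0, -0.9]
  ]
}}

```text
clock: 5.15
tool_pos: [0.4469, -0.0326, 0.189]
orientation: [0.0, 0.184, 0.983, 0.0]
force: [-0.0, -0.4, -0.8]
width: 0.0183
grasp_force: 58.8
```

```bash
python3 - <<'E'
from h import *
import cv2
w=manip.snapshot("wrist"); t=manip.snapshot("top"); s=manip.snapshot("scene")
np.savez("w2.npz",K=w["mtx"],T=w["world_from_camera"])
a=cv2.resize(w["color"],(480,300)); 
b=cv2.resize(t["color"][150:270,290:418],(320,300),interpolation=cv2.INTER_CUBIC)
c=cv2.resize(s["color"][110:235,270:470],(480,300),interpolation=cv2.INTER_CUBIC)
im=np.zeros((600,800,3),np.uint8); im[:300,:480]=a; im[:300,480:]=b; im[300:,:480]=c
cv2.imwrite("pics/w2.png",im[:,:,::-1])
plan([(W(-.225,.045,.076),Rt(PY),5)])
E
```

```text
t 5.3 p [ 0.4471 -0.0324  0.1889] F [ 0.1 -0.2 -0.6] w 0.0177
max 0.57
[[0.0, 0.01, 0.56, 0.0, 0.0, -0.01], [0.0, 0.01, 0.57, 0.0, 0.0, 0.0], [0.0, 0.01, 0.56, 0.0, 0.01, -0.01], [0.0, 0.01, 0.57, 0.0, 0.0, 0.0], [0.0, 0.01, 0.56, 0.01, 0.0, -0.01]]
```

View pics/w2.png

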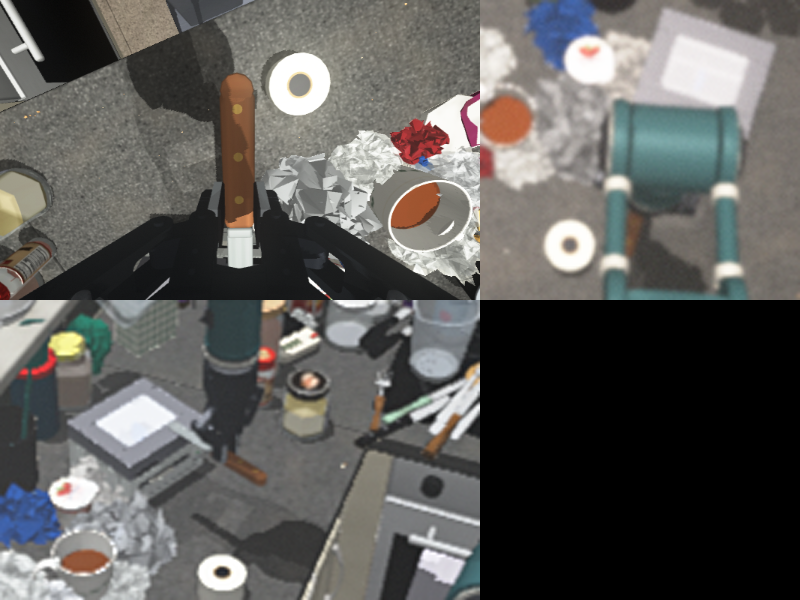

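The knife is held straight, with its tail at wrist pixel (316,98) and its handle front at (317,304). I'll check its pitch and plan the descent and insertion.

```bash
python3 - <<'E'
from h import *
d=np.load("w2.npz"); s=manip.state(); p=s["tool_pos"]; r=rot(s)
for dx in (0,.003):
  for pit in (0,.05): print(dx,pit,w2px(d["K"],d["T"],p+r.apply([.077+dx,0,pit*.077-.002])),w2px(d["K"],d["T"],p+r.apply([-.02+dx,0,-pit*.02-.006])))
z=.0765
plan([(W(-.225,.045,z),Rt(PY),5),(W(-.166,.045,z),Rt(PY),9)])
E
```

```text
0 0 [315.26923763  93.19637892] [314.47086943 300.9886253 ]
0 0.05 [315.34417107  93.50829105] [314.44891457 302.18952603]
0.003 0 [315.29604739  85.56004849] [314.48921268 295.65641553]
0.003 0.05 [315.37072716  86.08043403] [314.4672497  296.83111598]
t 5.3 p [ 0.4471 -0.0324  0.1889] F [ 0.1 -0.2 -0.6] w 0.0177
max 0.57
[[0.0, 0.01, 0.56, 0.0, 0.0, -0.01], [0.0, 0.01, 0.56, 0.0, 0.0, 0.0], [0.0, 0.01, 0.57, 0.0, 0.01, -0.01], [0.0, 0.01, 0.56, 0.0, 0.0, 0.0], [0.0, 0.01, 0.56, 0.01, 0.0, -0.01]]
[[-0.16, 0.0, 0.0, 0.0, 0.0, 0.0], [-0.17, 0.0, 0.0, 0.0, 0.0, 0.0], [-0.16, 0.0, 0.0, 0.0, 0.0, 0.0], [-0.17, 0.0, 0.0, 0.0, 0.0, 0.0], [-0.16, 0.0, 0.0, 0.0, 0.0, 0.0]]
[[-0.17, 0.0, 0.0, 0.0, 0.0, 0.0], [-0.16, 0.0, 0.0, 0.0, 0.0, 0.0], [-0.16, 0.0, 0.0, 0.0, 0.0, 0.0], [-0.17, 0.0, 0.0, 0.0, 0.0, 0.0], [0, 0, 0, 0, 0, 0]]
```

>>> {"fn": "arm_command", "kwargs": {
  "rows": [
    [0, 0.01, 0.56, 0, 0, -0.01],
    [0, 0.01, 0.57, 0, 0, 0],
    [0, 0.01, 0.56, 0, 0, -0.01],
    [0, 0.01, 0.57, 0, 0, 0],
    [0, 0.01, 0.55, 0, 0, -0.01]
  ]
}}

```text
clock: 5.8
tool_pos: [0.4474, -0.0286, 0.0752]
orientation: [0.0, 0.184, 0.983, 0.0]
force: [-0.7, 0.2, -0.2]
width: 0.018
grasp_force: 58.8
```

>>> {"fn": "arm_command", "kwargs": {
  "rows": [
    [-0.16, 0, 0, 0, 0, 0],
    [-0.16, 0, 0, 0, 0, 0],
    [-0.16, 0, 0, 0, 0, 0],
    [-0.16, 0, 0, 0, 0, 0],
    [-0.16, 0, 0, 0, 0, 0]
  ]
}}

```text
clock: 6.3
tool_pos: [0.4792, -0.0416, 0.0773]
orientation: [0.001, 0.184, 0.983, 0.0]
force: [0.7, 0.4, -0.1]
width: 0.018
grasp_force: 58.8
```

```bash
python3 - <<'E'
from h import *
import cv2
s=manip.snapshot("scene"); np.savez("s3.npz",im=s["color"],K=s["mtx"],T=s["world_from_camera"])
cv2.imwrite("pics/s3.png",cv2.resize(s["color"][135:215,290:390],(750,600),interpolation=cv2.INTER_CUBIC)[:,:,::-1])
f=lambda q:((w2px(s["mtx"],s["world_from_camera"],q)-[290,135]+.5)*7.5).round()
for q in ((-.075,.085,.07),(-.075,-.085,.07),(-.076,.085,.106),(-.076,-.085,.106),(-.075,.07,.076),(-.075,.02,.076),(-.075,.085,0)): print(q,f(W(*q)))
st=manip.state(); print("tip",f(st["tool_pos"]+rot(st).apply([-.111,0,0])),st["tool_pos"],"handle front",f(st["tool_pos"]+rot(st).apply([-.022,0,0])))
print("tcp in printer",R.from_euler("z",-PY).apply(st["tool_pos"]-PO))
E
```

```text
(-0.075, 0.085, 0.07) [264. 382.]
(-0.075, -0.085, 0.07) [492. 227.]
(-0.076, 0.085, 0.106) [265. 330.]
(-0.076, -0.085, 0.106) [495. 175.]
(-0.075, 0.07, 0.076) [285. 359.]
(-0.075, 0.02, 0.076) [353. 312.]
(-0.075, 0.085, 0) [265. 481.]
tip [324. 339.] [ 0.48015957 -0.04197717  0.07736714] handle front [452. 424.]
tcp in printer [-0.19090445  0.04616895  0.07736714]
```

View pics/s3.png

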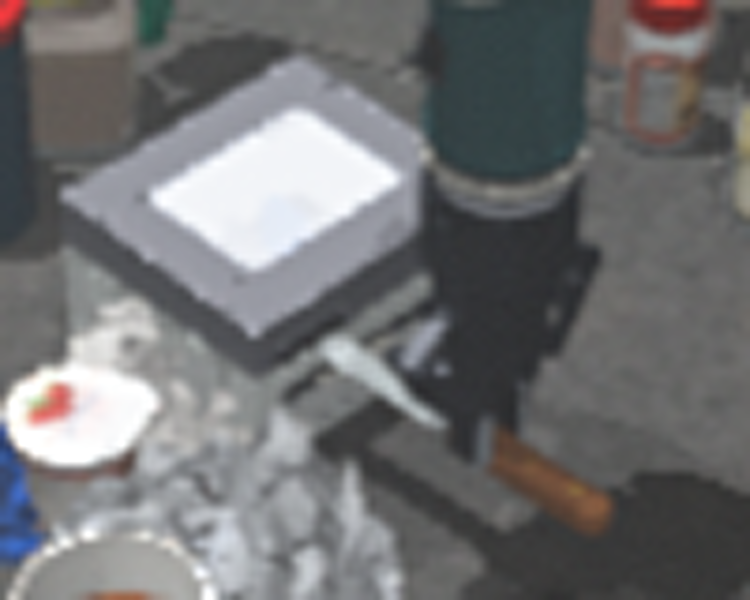

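The blade tip at (325,342) sits right at the slot, below the lid's front wall at (257,338)–(430,240). I'll insert it about 22 mm.

>>> {"fn": "arm_command", "kwargs": {
  "rows": [
    [-0.12, 0, 0.02, 0, 0, 0],
    [-0.12, 0, 0.01, 0, 0, 0],
    [-0.12, 0, 0, 0, 0, 0],
    [-0.12, 0, 0, 0, 0, 0],
    [-0.07, 0, 0, 0, 0, 0]
  ]
}}

```text
clock: 6.85
tool_pos: [0.4985, -0.0494, 0.0749]
orientation: [0.0, 0.184, 0.983, -0.0]
force: [0.1, -0.1, -0.3]
width: 0.0181
grasp_force: 58.8
```

```bash
python3 - <<'E'
from h import *
st=manip.state(); tp=R.from_euler("z",-PY).apply(st["tool_pos"]-PO); print(tp,st["force"])
# tip path: tip 19mm past wall edge, blade top follows edge; knife pitch = 0.35*theta
L=.111; wps=[]; 
for th in np.linspace(0,1.2,13):
    ex=.068-.143*np.cos(th)+.010*np.sin(th); ez=.072+.143*np.sin(th)+.010*np.cos(th)
    pit=.35*th
    ins=.019
    tip=np.array([ex+ins*np.cos(pit),ez-.0025+ins*np.sin(pit)])
    g=tip-L*np.array([np.cos(pit),np.sin(pit)])
    wps.append((W(g[0],.046,g[1]),Rt(PY,pit),2))
    print(round(th,2),g.round(3),tip.round(3))
plan(wps)
E
```

```text
[-0.17108432  0.04596111  0.07488507] [ 0.09958091 -0.12955682 -0.34777767]
0.0 [-0.167  0.079] [-0.056  0.079]
0.1 [-0.165  0.091] [-0.054  0.094]
0.2 [-0.162  0.101] [-0.051  0.109]
0.3 [-0.157  0.112] [-0.047  0.123]
0.4 [-0.151  0.122] [-0.041  0.137]
0.5 [-0.143  0.131] [-0.034  0.15 ]
0.6 [-0.134  0.139] [-0.026  0.162]
0.7 [-0.124  0.147] [-0.016  0.174]
0.8 [-0.113  0.154] [-0.006  0.184]
0.9 [-0.101  0.159] [0.005 0.194]
1.0 [-0.087  0.164] [0.017 0.202]
1.1 [-0.073  0.167] [0.03  0.209]
1.2 [-0.059  0.169] [0.043 0.214]
t 6.85 p [ 0.4985 -0.0494  0.0749] F [ 0.1 -0.1 -0.3] w 0.0181
max 0.22
[[-0.05, 0.0, -0.06, 0.0, 0.0, 0.02], [-0.05, 0.0, -0.06, 0.0, 0.0, 0.03], [-0.02, 0.0, -0.14, 0.0, -0.22, 0.0], [-0.03, 0.0, -0.13, 0.0, -0.22, 0.0], [-0.05, 0.0, -0.13, 0.0, -0.22, 0.0]]
[[-0.04, 0.0, -0.14, 0.0, -0.21, 0.0], [-0.07, 0.0, -0.12, 0.0, -0.22, 0.0], [-0.07, 0.0, -0.13, 0.0, -0.22, 0.0], [-0.09, 0.0, -0.11, 0.0, -0.22, 0.0], [-0.1, 0.0, -0.11, 0.0, -0.22, 0.0]]
[[-0.11, 0.0, -0.1, 0.0, -0.22, 0.0], [-0.11, 0.0, -0.1, 0.0, -0.22, 0.0], [-0.13, 0.0, -0.09, 0.0, -0.22, 0.0], [-0.13, 0.0, -0.08, 0.0, -0.21, 0.0], [-0.14, 0.0, -0.07, 0.0, -0.22, 0.0]]
[[-0.15, 0.0, -0.06, 0.0, -0.22, 0.0], [-0.16, 0.0, -0.05, 0.0, -0.22, 0.0], [-0.15, 0.0, -0.04, 0.0, -0.22, 0.0], [-0.17, 0.0, -0.03, 0.0, -0.22, 0.0], [-0.17, 0.0, -0.02, 0.0, -0.22, 0.0]]
[[-0.17, 0.0, 0.0, 0.0, -0.22, 0.0], [-0.18, 0.0, 0.0, 0.0, -0.21, 0.0], [-0.18, 0.0, 0.02, 0.0, -0.22, 0.0], [-0.17, 0.0, 0.03, 0.0, -0.22, 0.0], [-0.18, 0.0, 0.05, 0.0, -0.22, 0.0]]
[[-0.18, 0.0, 0.04, 0.0, -0.22, 0.0], [0, 0, 0, 0, 0, 0], [0, 0, 0, 0, 0, 0], [0, 0, 0, 0, 0, 0], [0, 0, 0, 0, 0, 0]]
```

>>> {"fn": "arm_command", "kwargs": {
  "rows": [
    [-0.05, 0, -0.06, 0, 0, 0.02],
    [-0.05, 0, -0.06, 0, 0, 0.03],
    [-0.02, 0, -0.14, 0, -0.22, 0],
    [-0.03, 0, -0.13, 0, -0.22, 0],
    [-0.05, 0, -0.13, 0, -0.22, 0]
  ]
}}

```text
clock: 7.35
tool_pos: [0.505, -0.052, 0.0962]
orientation: [0.026, 0.186, 0.982, -0.005]
force: [0.2, -0.6, -1.6]
width: 0.0176
grasp_force: 58.7
```

>>> {"fn": "arm_command", "kwargs": {
  "rows": [
    [-0.04, 0, -0.14, 0, -0.21, 0],
    [-0.07, 0, -0.12, 0, -0.22, 0],
    [-0.07, 0, -0.13, 0, -0.22, 0],
    [-0.09, 0, -0.11, 0, -0.22, 0],
    [-0.1, 0, -0.11, 0, -0.22, 0]
  ]
}}

```text
clock: 7.85
tool_pos: [0.5169, -0.0567, 0.1218]
orientation: [0.069, 0.186, 0.98, -0.013]
force: [0.0, -0.7, -1.5]
width: 0.0179
grasp_force: 58.7
```

```bash
python3 - <<'E'
from h import *
import cv2
s=manip.snapshot("scene")
cv2.imwrite("pics/s4.png",cv2.resize(s["color"][125:215,290:390],(660,600),interpolation=cv2.INTER_CUBIC)[:,:,::-1])
st=manip.state(); print(st["tool_pos"],st["force"],st["width"])
E
```

```text
[ 0.51763779 -0.05679506  0.12259254] [ 0.11811428 -0.57638871 -1.21687738] 0.017598741619463967
```

View pics/s4.png

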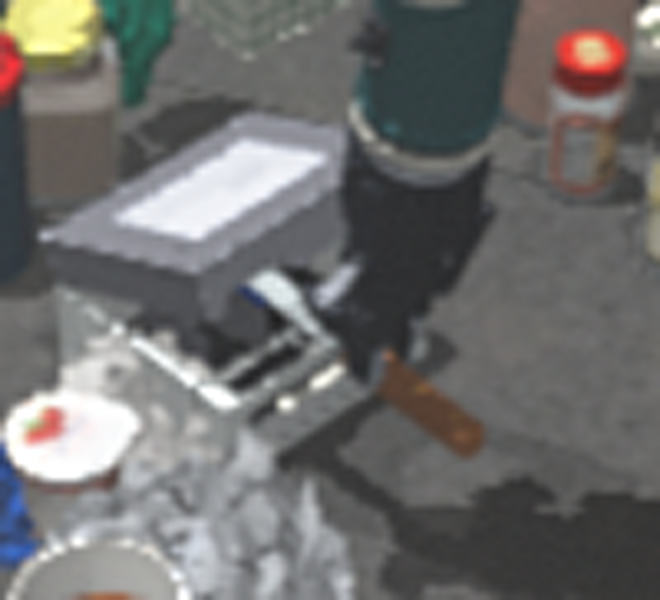

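The lid is rising with the blade under its front wall at (260,285), and the force is only 1.5 N. I'll continue the arc.

>>> {"fn": "arm_command", "kwargs": {
  "rows": [
    [-0.11, 0, -0.1, 0, -0.22, 0],
    [-0.11, 0, -0.1, 0, -0.22, 0],
    [-0.13, 0, -0.09, 0, -0.22, 0],
    [-0.13, 0, -0.08, 0, -0.21, 0],
    [-0.14, 0, -0.07, 0, -0.22, 0]
  ]
}}

```text
clock: 8.4
tool_pos: [0.5373, -0.0647, 0.1436]
orientation: [0.112, 0.185, 0.976, -0.021]
force: [0.4, -0.9, -1.1]
width: 0.018
grasp_force: 58.6
```

>>> {"fn": "arm_command", "kwargs": {
  "rows": [
    [-0.15, 0, -0.06, 0, -0.22, 0],
    [-0.16, 0, -0.05, 0, -0.22, 0],
    [-0.15, 0, -0.04, 0, -0.22, 0],
    [-0.17, 0, -0.03, 0, -0.22, 0],
    [-0.17, 0, -0.02, 0, -0.22, 0]
  ]
}}

```text
clock: 8.9
tool_pos: [0.5642, -0.0752, 0.1594]
orientation: [0.155, 0.184, 0.97, -0.029]
force: [-1.0, -1.5, -2.4]
width: 0.018
grasp_force: 58.6
```

>>> {"fn": "arm_command", "kwargs": {
  "rows": [
    [-0.17, 0, 0, 0, -0.22, 0],
    [-0.18, 0, 0, 0, -0.21, 0],
    [-0.18, 0, 0.02, 0, -0.22, 0],
    [-0.17, 0, 0.03, 0, -0.22, 0],
    [-0.18, 0, 0.05, 0, -0.22, 0]
  ]
}}

```text
clock: 9.4
tool_pos: [0.5965, -0.0878, 0.1677]
orientation: [0.197, 0.182, 0.963, -0.037]
force: [-0.3, -0.4, -2.4]
width: 0.0179
grasp_force: 58.7
```

```bash
python3 - <<'E'
from h import *
st=manip.state(); print(R.from_euler("z",-PY).apply(st["tool_pos"]-PO).round(4))
L=.111; wps=[]
for tx,tz,pit,n in ((.06,.205,.42,3),(.077,.196,.40,3),(.095,.191,.37,3),(.108,.190,.35,3)):
    wps.append((W(tx-L*np.cos(pit),.046,tz-L*np.sin(pit)),Rt(PY,pit),n))
plan(wps)
E
```

```text
[-0.0659  0.046   0.1677]
t 9.4 p [ 0.5965 -0.0878  0.1677] F [-0.3 -0.4 -2.4] w 0.0179
max 0.16
[[-0.16, 0.0, 0.14, 0.0, -0.07, 0.0], [-0.16, 0.0, 0.14, 0.0, -0.06, 0.0], [-0.16, 0.0, 0.15, 0.0, -0.07, 0.0], [-0.1, 0.0, 0.11, 0.0, 0.08, 0.0], [-0.1, 0.0, 0.1, 0.0, 0.09, 0.0]]
[[-0.1, 0.0, 0.11, 0.0, 0.08, 0.0], [-0.12, 0.0, 0.07, 0.0, 0.12, 0.0], [-0.13, 0.0, 0.06, 0.0, 0.13, 0.0], [-0.12, 0.0, 0.07, 0.0, 0.12, 0.0], [-0.1, 0.0, 0.03, 0.0, 0.08, 0.0]]
[[-0.1, 0.0, 0.03, 0.0, 0.09, 0.0], [-0.1, 0.0, 0.02, 0.0, 0.08, 0.0], [0, 0, 0, 0, 0, 0], [0, 0, 0, 0, 0, 0], [0, 0, 0, 0, 0, 0]]
```

>>> {"fn": "arm_command", "kwargs": {
  "rows": [
    [-0.16, 0, 0.14, 0, -0.07, 0],
    [-0.16, 0, 0.14, 0, -0.06, 0],
    [-0.16, 0, 0.15, 0, -0.07, 0],
    [-0.1, 0, 0.11, 0, 0.08, 0],
    [-0.1, 0, 0.1, 0, 0.09, 0]
  ]
}}

```text
clock: 9.9
tool_pos: [0.6291, -0.1007, 0.1546]
orientation: [0.197, 0.182, 0.963, -0.037]
force: [0.0, 0.3, -0.7]
width: 0.0181
grasp_force: 58.9
```

>>> {"fn": "arm_command", "kwargs": {
  "rows": [
    [-0.1, 0, 0.11, 0, 0.08, 0],
    [-0.12, 0, 0.07, 0, 0.12, 0],
    [-0.13, 0, 0.06, 0, 0.13, 0],
    [-0.12, 0, 0.07, 0, 0.12, 0],
    [-0.1, 0, 0.03, 0, 0.08, 0]
  ]
}}

```text
clock: 10.4
tool_pos: [0.6537, -0.1104, 0.151]
orientation: [0.177, 0.183, 0.967, -0.033]
force: [-1.0, -0.5, -0.2]
width: 0.0181
grasp_force: 58.8
```

>>> {"fn": "arm_command", "kwargs": {
  "rows": [
    [-0.1, 0, 0.03, 0, 0.09, 0],
    [-0.1, 0, 0.02, 0, 0.08, 0],
    [0, 0, 0, 0, 0, 0],
    [0, 0, 0, 0, 0, 0],
    [0, 0, 0, 0, 0, 0]
  ]
}}

```text
clock: 10.9
tool_pos: [0.6589, -0.1126, 0.1504]
orientation: [0.168, 0.183, 0.968, -0.032]
force: [-5.4, 1.8, -0.1]
width: 0.0181
grasp_force: 59.0
```

The 5.7 N push shows the lid is at its stop. Next I'll retract and lay the knife back at its old spot.

```bash
python3 - <<'E'
from h import *
st=manip.state(); tp=R.from_euler("z",-PY).apply(st["tool_pos"]-PO); print(tp.round(4))
plan([(W(-.07,.046,.152),Rt(PY,.33),3),(W(-.225,.046,.19),Rt(PY),6),([.413,.306,.15],Rt(-1.454),16),([.413,.306,.03],Rt(-1.454),5)])
E
```

```text
[0.0013 0.0458 0.1504]
t 10.9 p [ 0.6589 -0.1126  0.1504] F [-5.4  1.8 -0.1] w 0.0181
max 0.85
[[0.55, 0.0, -0.21, 0.0, 0.06, 0.0], [0.56, 0.0, -0.21, -0.01, 0.06, 0.0], [0.56, 0.01, -0.21, 0.0, 0.05, 0.0], [0.56, 0.0, -0.36, 0.0, 0.69, 0.0], [0.58, 0.0, -0.33, 0.0, 0.69, 0.0]]
[[0.59, 0.0, -0.29, 0.0, 0.68, 0.0], [0.61, 0.0, -0.27, 0.0, 0.69, 0.0], [0.63, 0.0, -0.22, 0.0, 0.69, 0.0], [0.63, 0.0, -0.2, 0.0, 0.69, 0.0], [0.24, 0.47, 0.06, 0.0, 0.0, 0.84]]
[[0.28, 0.45, 0.07, 0.0, 0.0, 0.85], [0.3, 0.43, 0.06, 0.0, 0.0, 0.84], [0.33, 0.41, 0.06, 0.0, 0.0, 0.84], [0.36, 0.38, 0.06, 0.0, 0.0, 0.85], [0.39, 0.36, 0.07, 0.0, 0.0, 0.84]]
[[0.4, 0.34, 0.06, 0.0, 0.0, 0.85], [0.43, 0.3, 0.06, 0.0, 0.0, 0.84], [0.45, 0.28, 0.06, 0.0, 0.0, 0.84], [0.47, 0.25, 0.07, 0.0, 0.0, 0.85], [0.48, 0.21, 0.06, 0.0, 0.0, 0.84]]
[[0.5, 0.18, 0.06, 0.0, 0.0, 0.84], [0.5, 0.15, 0.06, 0.0, 0.0, 0.85], [0.52, 0.11, 0.07, 0.0, 0.0, 0.84], [0.52, 0.07, 0.06, 0.0, 0.0, 0.85], [0.53, 0.05, 0.06, 0.0, 0.0, 0.84]]
[[0.0, 0.0, 0.6, 0.0, 0.0, 0.0], [0.0, 0.0, 0.6, 0.0, 0.0, 0.0], [0.0, 0.0, 0.6, 0.0, 0.0, 0.0], [0.0, 0.0, 0.6, 0.0, 0.0, 0.0], [0.0, 0.0, 0.6, 0.0, 0.0, 0.0]]
```

>>> {"fn": "arm_command", "kwargs": {
  "rows": [
    [0.55, 0, -0.21, 0, 0.06, 0],
    [0.56, 0, -0.21, 0, 0.06, 0],
    [0.56, 0, -0.21, 0, 0.05, 0],
    [0.56, 0, -0.36, 0, 0.69, 0],
    [0.58, 0, -0.33, 0, 0.69, 0]
  ]
}}

```text
clock: 11.4
tool_pos: [0.5449, -0.0675, 0.1658]
orientation: [0.109, 0.185, 0.977, -0.021]
force: [0.6, -1.0, -0.2]
width: 0.0181
grasp_force: 58.8
```

>>> {"fn": "arm_command", "kwargs": {
  "rows": [
    [0.59, 0, -0.29, 0, 0.68, 0],
    [0.61, 0, -0.27, 0, 0.69, 0],
    [0.63, 0, -0.22, 0, 0.69, 0],
    [0.63, 0, -0.2, 0, 0.69, 0],
    [0.24, 0.47, 0.06, 0, 0, 0.84]
  ]
}}

```text
clock: 11.9
tool_pos: [0.4484, -0.0101, 0.1899]
orientation: [0.003, 0.22, 0.975, -0.0]
force: [0.7, -0.0, -0.3]
width: 0.0178
grasp_force: 58.8
```

>>> {"fn": "arm_command", "kwargs": {
  "rows": [
    [0.28, 0.45, 0.07, 0, 0, 0.85],
    [0.3, 0.43, 0.06, 0, 0, 0.84],
    [0.33, 0.41, 0.06, 0, 0, 0.84],
    [0.36, 0.38, 0.06, 0, 0, 0.85],
    [0.39, 0.36, 0.07, 0, 0, 0.84]
  ]
}}

```text
clock: 12.4
tool_pos: [0.4373, 0.0963, 0.1756]
orientation: [0.003, 0.381, 0.925, 0.001]
force: [0.1, 0.1, -1.0]
width: 0.0178
grasp_force: 58.8
```

>>> {"fn": "arm_command", "kwargs": {
  "rows": [
    [0.4, 0.34, 0.06, 0, 0, 0.85],
    [0.43, 0.3, 0.06, 0, 0, 0.84],
    [0.45, 0.28, 0.06, 0, 0, 0.84],
    [0.47, 0.25, 0.07, 0, 0, 0.85],
    [0.48, 0.21, 0.06, 0, 0, 0.84]
  ]
}}

```text
clock: 12.9
tool_pos: [0.4264, 0.2015, 0.1628]
orientation: [0.003, 0.531, 0.848, 0.001]
force: [-0.4, 0.1, -0.1]
width: 0.0182
grasp_force: 58.8
```

>>> {"fn": "arm_command", "kwargs": {
  "rows": [
    [0.5, 0.18, 0.06, 0, 0, 0.84],
    [0.5, 0.15, 0.06, 0, 0, 0.85],
    [0.52, 0.11, 0.07, 0, 0, 0.84],
    [0.52, 0.07, 0.06, 0, 0, 0.85],
    [0.53, 0.05, 0.06, 0, 0, 0.84]
  ]
}}

```text
clock: 13.4
tool_pos: [0.4153, 0.3066, 0.1501]
orientation: [0.002, 0.666, 0.746, 0.002]
force: [0.8, -0.8, -0.1]
width: 0.0182
grasp_force: 58.8
```

```bash
python3 - <<'E'
from h import *
import cv2
plan([([.413,.306,.03],Rt(-1.454),5),([.413,.306,.009],Rt(-1.454),5)])
t=manip.snapshot("top"); w=manip.snapshot("wrist")
im=np.zeros((300,800,3),np.uint8); im[:,:480]=cv2.resize(w["color"],(480,300)); im[:,480:]=cv2.resize(t["color"][140:260,300:428],(320,300),interpolation=cv2.INTER_CUBIC)
cv2.imwrite("pics/t5.png",im[:,:,::-1])
E
```

```text
t 13.4 p [0.4153 0.3066 0.1501] F [ 0.8 -0.8 -0.1] w 0.0182
max 0.6
[[0.0, -0.02, 0.6, 0.01, 0.0, -0.01], [0.0, -0.01, 0.6, 0.02, 0.01, 0.0], [0.0, -0.01, 0.6, 0.01, 0.0, -0.01], [0.0, -0.02, 0.6, 0.02, 0.01, -0.01], [-0.01, -0.01, 0.6, 0.01, 0.0, 0.0]]
[[0.0, 0.0, 0.11, 0.0, 0.0, 0.0], [0.0, 0.0, 0.1, 0.0, 0.0, 0.0], [0.0, 0.0, 0.11, 0.0, 0.0, 0.0], [0.0, 0.0, 0.1, 0.0, 0.0, 0.0], [0.0, 0.0, 0.11, 0.0, 0.0, 0.0]]
```

View pics/t5.png

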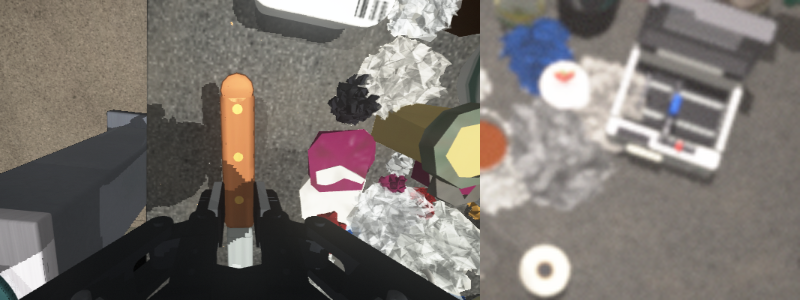

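The lid is fully back, with the blue tab at (675,105) and the red marker at (680,147) in the right-hand inset. The knife is still held level, so I'll lower it.

>>> {"fn": "arm_command", "kwargs": {
  "rows": [
    [0, -0.02, 0.6, 0.01, 0, -0.01],
    [0, -0.01, 0.6, 0.02, 0.01, 0],
    [0, -0.01, 0.6, 0.01, 0, -0.01],
    [0, -0.02, 0.6, 0.02, 0.01, -0.01],
    [0, -0.01, 0.6, 0.01, 0, 0]
  ]
}}

```text
clock: 14.0
tool_pos: [0.4131, 0.3045, 0.0294]
orientation: [0.0, 0.663, 0.748, -0.0]
force: [0.7, 0.7, -0.7]
width: 0.0179
grasp_force: 58.8
```

>>> {"fn": "arm_command", "kwargs": {
  "rows": [
    [0, 0, 0.11, 0, 0, 0],
    [0, 0, 0.11, 0, 0, 0],
    [0, 0, 0.11, 0, 0, 0],
    [0, 0, 0.1, 0, 0, 0],
    [0, 0, 0.1, 0, 0, 0]
  ]
}}

```text
clock: 14.5
tool_pos: [0.4133, 0.3053, 0.0093]
orientation: [0.0, 0.664, 0.748, 0.0]
force: [0.3, 0.1, -0.4]
width: 0.0181
grasp_force: 58.8
```

>>> {"fn": "arm_command", "kwargs": {
  "rows": [
    [0, 0, 0.02, 0, 0, 0],
    [0, 0, 0.01, 0, 0, 0],
    [0, 0, 0, 0, 0, 0],
    [0, 0, 0, 0, 0, 0],
    [0, 0, 0, 0, 0, 0]
  ]
}}

```text
clock: 15.0
tool_pos: [0.4125, 0.3049, 0.008]
orientation: [-0.0, 0.664, 0.748, -0.001]
force: [-2.2, -1.5, 5.1]
width: 0.0178
grasp_force: 59.5
```

Contact reads 5 N upward at the same height as the pickup. I'll open the gripper, lift, and then survey the printer from above.

>>> {"fn": "arm_command", "kwargs": {
  "rows": [
    [0, 0, 0, 0, 0, 0],
    [0, 0, 0, 0, 0, 0],
    [0, 0, 0, 0, 0, 0],
    [0, 0, 0, 0, 0, 0],
    [0, 0, 0, 0, 0, 0]
  ],
  "hand": -1
}}

```text
clock: 15.5
tool_pos: [0.4124, 0.3048, 0.0073]
orientation: [-0.0, 0.664, 0.748, -0.001]
force: [0.9, 1.1, 0.7]
width: 0.0857
grasp_force: 0.0
```

>>> {"fn": "arm_command", "kwargs": {
  "rows": [
    [0, 0, -0.3, 0, 0, 0],
    [0, 0, -0.7, 0, 0, 0],
    [0, 0, -1, 0, 0, 0],
    [0, 0, -1, 0, 0, 0],
    [0, 0, -1, 0, 0, 0]
  ]
}}

```text
clock: 16.0
tool_pos: [0.4124, 0.3048, 0.1698]
orientation: [-0.0, 0.664, 0.748, -0.0]
force: [0.1, 0.1, 0.1]
width: 0.0852
grasp_force: 0.0
```

```bash
python3 - <<'E'
from h import *
# survey candidates: closing line along printer y; tool x = -printer x (camera on robot side)
s=manip.state(); Rc=rot(s)
d=np.load("w2.npz")  # camera in tool frame from w2: tool pose then
p2=np.array([.4471,-.0324,.1889]); R2=Rt(PY)
Cp=R2.inv().apply(d["T"][:3,3]-p2); CR=R2.inv().as_matrix()@d["T"][:3,:3]; print("cam in tool",Cp.round(3),CR.round(2).tolist())
for x in (.0,.03,.06):
  for pit in (0,.3):
    g=W(x,0,.25);Rg=Rt(PY,pit);T=np.eye(4);T[:3,:3]=Rg.as_matrix()@CR;T[:3,3]=g+Rg.apply(Cp)
    print(x,pit,[w2px(d["K"],T,W(*q)).round() for q in ((-.053,.0015,.072),(-.008,.0015,.098),(-.06,-.03,.076))])
plan([(W(.0,-.01,.25),Rt(PY),15)])
E
```

```text
cam in tool [ 0.073  0.001 -0.143] [[0.0, -0.96, -0.29], [1.0, 0.0, 0.0], [-0.0, -0.29, 0.96]]
0.0 0 [array([318., 125.]), array([318., 176.]), array([285., 118.])]
0.0 0.3 [array([318.,  67.]), array([318., 128.]), array([281.,  59.])]
0.03 0 [array([318.,  93.]), array([318., 144.]), array([284.,  85.])]
0.03 0.3 [array([319.,  28.]), array([318.,  93.]), array([278.,  18.])]
0.06 0 [array([318.,  59.]), array([318., 110.]), array([284.,  49.])]
0.06 0.3 [array([319., -17.]), array([318.,  54.]), array([276., -29.])]
t 16.0 p [0.4124 0.3048 0.1698] F [0.1 0.1 0.1] w 0.0852
max 0.9
[[-0.82, 0.28, -0.13, 0.0, 0.0, -0.9], [-0.84, 0.22, -0.14, 0.0, 0.0, -0.9], [-0.85, 0.16, -0.13, 0.0, 0.0, -0.89], [-0.86, 0.1, -0.13, 0.0, 0.0, -0.9], [-0.87, 0.03, -0.14, 0.0, 0.0, -0.9]]
[[-0.86, -0.03, -0.13, 0.0, 0.0, -0.9], [-0.87, -0.08, -0.14, -0.01, 0.0, -0.9], [-0.85, -0.16, -0.13, 0.0, 0.0, -0.9], [-0.84, -0.21, -0.13, 0.0, 0.0, -0.89], [-0.82, -0.27, -0.14, 0.0, 0.0, -0.9]]
[[-0.8, -0.33, -0.13, 0.0, 0.0, -0.9], [-0.78, -0.38, -0.13, 0.0, 0.0, -0.9], [-0.75, -0.45, -0.14, 0.0, 0.0, -0.9], [-0.71, -0.49, -0.13, 0.0, 0.0, -0.9], [-0.67, -0.54, -0.14, 0.0, 0.0, -0.89]]
```

>>> {"fn": "arm_command", "kwargs": {
  "rows": [
    [-0.82, 0.28, -0.4, 0, 0, -0.9],
    [-0.84, 0.22, -0.4, 0, 0, -0.9],
    [-0.85, 0.16, -0.4, 0, 0, -0.9],
    [-0.86, 0.1, -0.4, 0, 0, -0.9],
    [-0.87, 0.03, -0.4, 0, 0, -0.9]
  ]
}}

```text
clock: 16.5
tool_pos: [0.488, 0.1474, 0.2492]
orientation: [0.0, 0.518, 0.855, -0.0]
force: [0.7, -0.1, -0.1]
width: 0.0853
grasp_force: 0.0
```

>>> {"fn": "arm_command", "kwargs": {
  "rows": [
    [-0.86, -0.03, 0, 0, 0, -0.9],
    [-0.87, -0.08, 0, 0, 0, -0.9],
    [-0.85, -0.16, 0, 0, 0, -0.9],
    [-0.84, -0.21, 0, 0, 0, -0.9],
    [-0.82, -0.27, 0, 0, 0, -0.9]
  ]
}}

```text
clock: 17.0
tool_pos: [0.5631, -0.0089, 0.2485]
orientation: [0.0, 0.356, 0.934, -0.0]
force: [0.6, 0.3, 0.8]
width: 0.0854
grasp_force: 0.0
```

>>> {"fn": "arm_command", "kwargs": {
  "rows": [
    [-0.8, -0.33, 0, 0, 0, -0.9],
    [-0.78, -0.38, 0, 0, 0, -0.9],
    [-0.75, -0.45, 0, 0, 0, -0.9],
    [-0.71, -0.49, 0, 0, 0, -0.9],
    [-0.67, -0.54, 0, 0, 0, -0.9]
  ]
}}

```text
clock: 17.5
tool_pos: [0.6383, -0.1648, 0.2485]
orientation: [-0.0, 0.183, 0.983, -0.0]
force: [-0.1, 0.3, -0.4]
width: 0.0855
grasp_force: 0.0
```

```bash
python3 - <<'E'
from h import *
import cv2
w=manip.snapshot("wrist"); np.savez("w6.npz",K=w["mtx"],T=w["world_from_camera"],im=w["color"])
cv2.imwrite("pics/w6.png",w["color"][:,:,::-1])
st=manip.state(); print(R.from_euler("z",-PY).apply(st["tool_pos"]-PO),st["tool_pos"])
for q in ((-.053,.0015,.072),(-.008,.0015,.098),(-.075,.085,.07),(-.075,-.085,.07)): print(q,w2px(w["mtx"],w["world_from_camera"],W(*q)).round(1))
E
```

```text
[ 0.00481077 -0.0144168   0.24819931] [ 0.64021116 -0.16987779  0.24819931]
(-0.053, 0.0015, 0.072) [328.8 124.3]
(-0.008, 0.0015, 0.098) [329.  175.4]
(-0.075, 0.085, 0.07) [416.3 101.1]
(-0.075, -0.085, 0.07) [238.7 100.1]
```

View pics/w6.png

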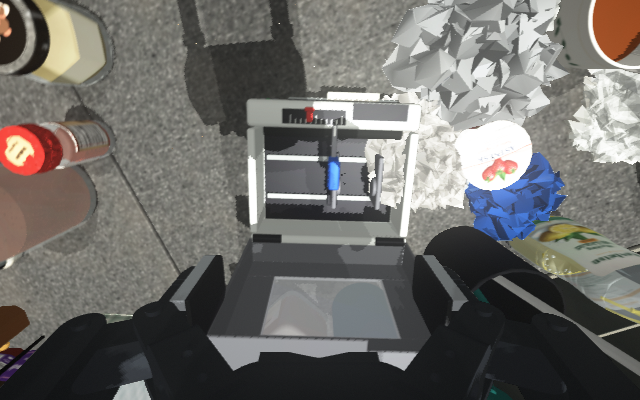

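The wrist view shows the printer front edge at row 100 (columns 247–419), the pointer at (333,127), the blue tab at (333,175) and the red clip at (310,115). I'll measure these numerically.

```bash
cat >> h.py <<'E'
def P(w): return R.from_euler("z",-PY).apply(np.asarray(w)-PO)
def marks(im,K,T,r0,r1,c0,c1):
    import cv2
    h=cv2.cvtColor(im,cv2.COLOR_RGB2HSV).astype(int); m=np.zeros(im.shape[:2],bool); m[r0:r1,c0:c1]=1
    red=m&((h[...,0]<8)|(h[...,0]>172))&(h[...,1]>130)&(h[...,2]>70)
    blu=m&(h[...,0]>95)&(h[...,0]<125)&(h[...,1]>120)
    for n,k in (("red",red),("blue",blu)):
        v,u=np.nonzero(k)
        if len(u)==0: print(n,"none"); continue
        print(n,len(u),"u",u.min(),u.max(),u.mean().round(1),"v",v.min(),v.max(),"V",h[...,2][k].min(),h[...,2][k].max())
    return red,blu,h
E
python3 - <<'E'
from h import *
d=np.load("w6.npz"); im,K,T=d["im"],d["K"],d["T"]
red,blu,h=marks(im,K,T,90,230,250,410)
for v in range(150,212,4):
    u=np.nonzero(blu[v])[0]; 
    if len(u): print(v,u.min(),u.max(),h[v,u.min():u.max()+1,2].tolist())
for v in range(104,124,2):
    u=np.nonzero(red[v])[0]; print(v,(u.min(),u.max()) if len(u) else "",h[v,300:345,2].tolist())
for v in range(124,136,2): print(v,h[v,322:346,2].tolist())
print("front edges",[(v,h[v,240:252,2].tolist(),h[v,414:426,2].tolist()) for v in (104,112,120)])
E
```

```text
red 92 u 305 313 309.1 v 108 121 V 103 244
blue 375 u 327 339 333.0 v 157 189 V 85 255
158 329 336 [112, 117, 119, 121, 121, 121, 120, 121]
162 328 339 [102, 132, 196, 230, 245, 245, 213, 172, 172, 170, 167, 154]
166 328 339 [115, 182, 244, 253, 254, 254, 254, 255, 255, 253, 203, 163]
170 328 339 [162, 209, 244, 253, 254, 254, 255, 255, 255, 255, 252, 212]
174 327 339 [89, 159, 197, 237, 248, 251, 253, 254, 255, 255, 254, 250, 210]
178 327 339 [91, 137, 203, 242, 250, 251, 252, 254, 255, 255, 254, 244, 166]
182 327 338 [97, 148, 215, 245, 250, 251, 252, 254, 255, 254, 253, 242]
186 327 338 [139, 150, 226, 248, 251, 251, 252, 254, 254, 254, 252, 238]
104  [169, 169, 169, 169, 169, 168, 169, 170, 169, 170, 170, 169, 190, 246, 254, 254, 254, 254, 254, 254, 254, 255, 255, 255, 255, 255, 255, 255, 255, 255, 255, 255, 255, 255, 255, 255, 255, 255, 255, 255, 255, 255, 255, 255, 255]
106  [170, 169, 170, 171, 170, 166, 158, 155, 156, 157, 155, 163, 178, 234, 253, 255, 255, 255, 255, 255, 255, 255, 255, 255, 255, 255, 255, 255, 255, 255, 255, 255, 255, 255, 255, 255, 255, 255, 255, 255, 255, 
[... 2361 characters left out ...]
0 [54, 55, 56, 58, 60, 60, 60, 60, 61, 66, 94, 144, 201, 201, 138, 86, 65, 66, 65, 66, 67, 67, 67, 67]
132 [54, 55, 56, 58, 59, 58, 59, 60, 61, 66, 100, 150, 206, 200, 128, 85, 65, 66, 65, 65, 66, 66, 66, 66]
134 [53, 54, 55, 57, 57, 57, 59, 58, 58, 65, 102, 156, 209, 194, 119, 82, 61, 63, 65, 63, 64, 64, 66, 66]
front edges [(104, [51, 50, 49, 50, 51, 63, 104, 141, 158, 163, 166, 165], [224, 220, 210, 214, 202, 207, 251, 245, 243, 242, 240, 228]), (112, [55, 57, 59, 56, 52, 52, 83, 134, 157, 160, 163, 162], [255, 255, 255, 255, 255, 255, 246, 177, 210, 228, 225, 237]), (120, [52, 53, 54, 53, 53, 57, 78, 126, 153, 156, 160, 160], [255, 255, 255, 255, 255, 250, 191, 221, 221, 218, 216, 230])]
```

```bash
python3 - <<'E'
from h import *
d=np.load("w6.npz"); K,T=d["K"],d["T"]
for n,uv,z in (("tabfront",(334,163),.098),("tab",(333.6,175),.098),("tabrear",(333,189),.098),("ptr",(334.4,130),.072),("red",(309.5,114),.076),("fl",(420.5,112),.07),("fr",(246.7,112),.07)):
    print(n,P(px2w(K,T,uv,z)).round(4))
Cp=np.array([.073,.001,-.143]);g=W(-.008,.0,.08);Rg=Rt(PY);R2=rot(manip.state())
CR=R2.inv().as_matrix()@T[:3,:3]
Tn=np.eye(4);Tn[:3,:3]=Rg.as_matrix()@CR;Tn[:3,3]=g+Rg.apply(Cp)
print([w2px(K,Tn,W(*q)).round() for q in ((-.053,.0,.072),(-.06,-.022,.076))])
E
```

```text
tabfront [-0.0197  0.0059  0.098 ]
tab [-0.0084  0.0058  0.098 ]
tabrear [0.005  0.0055 0.098 ]
ptr [-0.0476  0.007   0.072 ]
red [-0.0627 -0.0171  0.076 ]
fl [-0.0649  0.09    0.07  ]
fr [-0.0641 -0.078   0.07  ]
[array([315., 167.]), array([267., 154.])]
```

```bash
cat >> h.py <<'E'
PO=PO+R.from_euler("z",PY).apply([0,.005,0])
E
python3 - <<'E'
from h import *
plan([(W(-.013,-.004,.14),Rt(PY),5),(W(-.013,-.004,.077),Rt(PY),5)])
print(P(manip.state()["tool_pos"]))
E
```

```text
t 17.55 p [ 0.6402 -0.1699  0.2482] F [ 3.1 -3.5  0.3] w 0.0853
max 0.54
[[0.09, 0.08, 0.54, -0.01, 0.01, 0.01], [0.09, 0.08, 0.54, -0.01, 0.01, 0.02], [0.09, 0.08, 0.54, -0.01, 0.0, 0.01], [0.09, 0.08, 0.54, -0.01, 0.01, 0.02], [0.09, 0.07, 0.54, -0.01, 0.01, 0.01]]
[[0.0, 0.0, 0.32, 0.0, 0.0, 0.0], [0.0, 0.0, 0.31, 0.0, 0.0, 0.0], [0.0, 0.0, 0.32, 0.0, 0.0, 0.0], [0.0, 0.0, 0.31, 0.0, 0.0, 0.0], [0.0, 0.0, 0.32, 0.0, 0.0, 0.0]]
[ 0.00481077 -0.0194168   0.24819931]
```

>>> {"fn": "arm_command", "kwargs": {
  "rows": [
    [0.09, 0.08, 0.54, 0, 0, 0.01],
    [0.09, 0.08, 0.54, 0, 0, 0.01],
    [0.09, 0.08, 0.54, 0, 0, 0.01],
    [0.09, 0.08, 0.54, 0, 0, 0.01],
    [0, 0, 0, 0, 0, 0]
  ],
  "hand": 0
}}

```text
clock: 18.05
tool_pos: [0.6261, -0.1451, 0.1577]
orientation: [-0.004, 0.186, 0.982, -0.0]
force: [0.1, -0.2, -0.1]
width: 0.0429
grasp_force: 0.0
```

```bash
python3 - <<'E'
from h import *
w=manip.snapshot("wrist"); im,K,T=w["color"],w["mtx"],w["world_from_camera"]
red,blu,h=marks(im,K,T,60,330,200,420)
for k,z,n in ((red,.076,"red"),(blu,.098,"blue")):
    v,u=np.nonzero(k); vs=np.percentile(v,[20,50,80]).astype(int)
    for q in vs:
        uu=np.nonzero(k[q])[0]; print(n,q,uu.min(),uu.max(),P(px2w(K,T,((uu.min()+uu.max())/2,q),z)).round(4))
print(P(manip.state()["tool_pos"]))
plan([(W(-.013,-.004,.077),Rt(PY),9)])
E
```

```text
red 187 u 280 292 286.3 v 135 155 V 79 131
blue 748 u 311 328 319.7 v 199 248 V 55 249
red 138 280 292 [-0.0683 -0.0219  0.076 ]
red 144 283 290 [-0.0642 -0.0217  0.076 ]
red 150 283 290 [-0.0601 -0.0218  0.076 ]
blue 210 313 328 [-0.0231  0.0019  0.098 ]
blue 224 312 327 [-0.0132  0.0012  0.098 ]
blue 238 312 326 [-0.003   0.0009  0.098 ]
[-0.0157867  -0.00153392  0.15984645]
t 18.1 p [ 0.6276 -0.1457  0.1598] F [-0.1  0.7 -0.1] w 0.0429
max 0.23
[[-0.01, -0.01, 0.23, 0.0, -0.01, 0.0], [-0.01, 0.0, 0.23, 0.0, 0.0, 0.0], [-0.01, -0.01, 0.23, -0.01, -0.01, 0.0], [0.0, -0.01, 0.23, 0.0, -0.01, 0.0], [-0.01, 0.0, 0.23, 0.0, 0.0, -0.01]]
[[-0.01, -0.01, 0.23, 0.0, -0.01, 0.0], [-0.01, -0.01, 0.23, -0.01, 0.0, 0.0], [-0.01, 0.0, 0.23, 0.0, -0.01, 0.0], [0.0, -0.01, 0.23, 0.0, -0.01, 0.0], [0, 0, 0, 0, 0, 0]]
```

>>> {"fn": "arm_command", "kwargs": {
  "rows": [
    [-0.01, -0.01, 0.23, 0, -0.01, 0],
    [-0.01, 0, 0.23, 0, 0, 0],
    [-0.01, -0.01, 0.23, 0, -0.01, 0],
    [0, -0.01, 0.23, 0, -0.01, 0],
    [-0.01, 0, 0.23, 0, 0, 0]
  ]
}}

```text
clock: 18.6
tool_pos: [0.63, -0.1482, 0.1142]
orientation: [0.0, 0.186, 0.982, -0.001]
force: [-0.4, -0.2, 0.1]
width: 0.0429
grasp_force: 0.0
```

>>> {"fn": "arm_command", "kwargs": {
  "rows": [
    [-0.01, -0.01, 0.23, 0, -0.01, 0],
    [-0.01, -0.01, 0.23, 0, 0, 0],
    [-0.01, 0, 0.23, 0, -0.01, 0],
    [0, -0.01, 0.23, 0, -0.01, 0],
    [0, 0, 0, 0, 0, 0]
  ]
}}

```text
clock: 19.1
tool_pos: [0.6295, -0.1494, 0.0762]
orientation: [0.0, 0.186, 0.982, -0.001]
force: [0.4, -0.4, -0.2]
width: 0.0427
grasp_force: 0.0
```

>>> {"fn": "arm_command", "kwargs": {
  "rows": [
    [0, 0, 0, 0, 0, 0],
    [0, 0, 0, 0, 0, 0],
    [0, 0, 0, 0, 0, 0],
    [0, 0, 0, 0, 0, 0],
    [0, 0, 0, 0, 0, 0]
  ],
  "hand": 1
}}

```text
clock: 19.6
tool_pos: [0.6315, -0.1492, 0.079]
orientation: [0.002, 0.187, 0.982, -0.0]
force: [0.9, 5.9, 2.2]
width: 0.0087
grasp_force: 59.5
```

```bash
python3 - <<'E'
from h import *
s=manip.state(); q=P(s["tool_pos"]); print(q,s["width"],s["grasp_force"])
w=manip.snapshot("wrist"); np.savez("w7.npz",im=w["color"],K=w["mtx"],T=w["world_from_camera"]); im,K,T=w["color"],w["mtx"],w["world_from_camera"]
red,blu,h=marks(im,K,T,60,330,150,420)
print(w2px(K,T,W(-.053,q[1],.072)),w2px(K,T,W(-.045,q[1],.072)))
plan([(W(q[0],q[1]-.0235,q[2]),rot(s),10)])
E
```

```text
[-0.01083683 -0.00331516  0.07896817] 0.008677746863416855 59.47614848613739
red 448 u 263 282 272.9 v 135 165 V 71 103
blue 1643 u 308 330 318.4 v 227 309 V 27 197
[313.92369793 171.07917336] [314.01635043 187.4356999 ]
t 19.65 p [ 0.6315 -0.1493  0.079 ] F [1.2 4.8 2.1] w 0.0086
max 0.06
[[0.0, -0.06, 0.0, 0.0, 0.0, 0.0], [0.0, -0.06, 0.0, 0.0, 0.0, 0.0], [0.0, -0.06, 0.0, 0.0, 0.0, 0.0], [0.0, -0.05, 0.0, 0.0, 0.0, 0.0], [0.0, -0.06, 0.0, 0.0, 0.0, 0.0]]
[[0.0, -0.06, 0.0, 0.0, 0.0, 0.0], [0.0, -0.06, 0.0, 0.0, 0.0, 0.0], [0.0, -0.06, 0.0, 0.0, 0.0, 0.0], [0.0, -0.06, 0.0, 0.0, 0.0, 0.0], [0.0, -0.05, 0.0, 0.0, 0.0, 0.0]]
```

Gripped (59 N, 8.7 mm wide). I'll pull most of the way now.

>>> {"fn": "arm_command", "kwargs": {
  "rows": [
    [0, -0.05, 0, 0, 0, 0],
    [0, -0.05, 0, 0, 0, 0],
    [0, -0.05, 0, 0, 0, 0],
    [0, -0.05, 0, 0, 0, 0],
    [0, -0.05, 0, 0, 0, 0]
  ]
}}

```text
clock: 20.15
tool_pos: [0.6275, -0.1585, 0.079]
orientation: [0.002, 0.187, 0.982, -0.0]
force: [-0.1, 5.9, 3.1]
width: 0.0086
grasp_force: 59.7
```

>>> {"fn": "arm_command", "kwargs": {
  "rows": [
    [0, -0.05, 0, 0, 0, 0],
    [0, -0.05, 0, 0, 0, 0],
    [0, -0.05, 0, 0, 0, 0],
    [0, 0, 0, 0, 0, 0],
    [0, 0, 0, 0, 0, 0]
  ]
}}

```text
clock: 20.65
tool_pos: [0.6253, -0.1638, 0.079]
orientation: [0.002, 0.187, 0.982, -0.0]
force: [0.6, 7.7, 2.9]
width: 0.0089
grasp_force: 59.7
```

```bash
python3 - <<'E'
from h import *
import cv2
s=manip.state(); q=P(s["tool_pos"]); print(q,s["width"],s["grasp_force"],s["force"])
w=manip.snapshot("wrist"); np.savez("w8.npz",im=w["color"],K=w["mtx"],T=w["world_from_camera"]); im,K,T=w["color"],w["mtx"],w["world_from_camera"]
red,blu,h=marks(im,K,T,60,330,150,420)
v,u=np.nonzero(red); vr=int(np.median(v))
for z in (.076,): 
  for r in (v.min()+4,vr,v.max()-3):
    uu=np.nonzero(red[r])[0]; print("red",r,uu.min(),uu.max(),P(px2w(K,T,((uu.min()+uu.max())/2,r),z)).round(4))
f=cv2.resize(im[120:220,250:370],(720,600),interpolation=cv2.INTER_CUBIC); cv2.imwrite("pics/w8.png",f[:,:,::-1])
for r in range(160,216,5): print(r,h[r,290:345,2].tolist())
E
```

```text
[-0.01125857 -0.0192218   0.07896941] 0.00890579803674234 59.70742464065552 [0.60436589 7.74224236 2.86028194]
red 428 u 298 317 307.6 v 136 166 V 75 110
blue 1636 u 308 330 318.6 v 227 309 V 35 204
red 140 298 317 [-0.0684 -0.022   0.076 ]
red 148 302 313 [-0.0648 -0.022   0.076 ]
red 163 302 313 [-0.058  -0.0221  0.076 ]
160 [102, 22, 23, 22, 24, 22, 23, 23, 33, 79, 116, 97, 98, 103, 103, 102, 103, 102, 103, 102, 102, 103, 101, 88, 44, 26, 26, 27, 28, 32, 65, 114, 64, 29, 29, 30, 31, 29, 31, 30, 48, 102, 114, 45, 33, 33, 35, 35, 36, 36, 40, 71, 122, 85, 37]
165 [102, 21, 22, 21, 23, 23, 22, 22, 34, 78, 113, 64, 94, 94, 94, 93, 95, 95, 96, 96, 96, 96, 95, 82, 25, 26, 26, 26, 27, 37, 81, 115, 61, 29, 29, 28, 29, 30, 30, 31, 58, 125, 113, 32, 34, 33, 34, 35, 34, 35, 42, 79, 118, 67, 36]
170 [115, 114, 115, 115, 114, 114, 114, 115, 115, 115, 116, 117, 116, 116, 117, 117, 116, 117, 116, 116, 117, 116, 116, 116, 117, 118, 110, 79, 78, 64, 68, 80, 82, 83, 84, 103, 120, 119, 120, 120, 119, 120, 121, 120, 121, 116, 92, 93, 93, 93, 93, 96, 95, 97, 95]
175 [34, 34, 34, 40, 51, 51, 51, 51, 52,
[... 1327 characters left out ...]
 29, 30, 29]
205 [21, 20, 20, 20, 20, 21, 20, 20, 21, 21, 21, 19, 22, 22, 21, 22, 21, 22, 22, 21, 22, 20, 22, 21, 22, 31, 53, 57, 56, 57, 57, 57, 57, 57, 55, 52, 43, 25, 23, 25, 26, 25, 26, 25, 26, 25, 27, 28, 26, 26, 27, 28, 28, 28, 28]
210 [20, 20, 19, 21, 20, 22, 20, 20, 19, 20, 19, 21, 21, 21, 21, 20, 22, 20, 21, 21, 22, 23, 22, 21, 22, 37, 54, 56, 57, 57, 56, 57, 58, 57, 53, 49, 46, 37, 24, 24, 25, 25, 24, 25, 25, 26, 25, 26, 25, 28, 27, 27, 27, 27, 28]
215 [81, 82, 81, 82, 80, 82, 82, 81, 81, 83, 82, 82, 82, 81, 79, 87, 116, 116, 109, 80, 81, 81, 80, 73, 22, 38, 53, 57, 57, 57, 57, 57, 56, 56, 52, 48, 47, 45, 27, 24, 23, 31, 103, 206, 207, 206, 207, 206, 205, 206, 190, 82, 82, 81, 117]
```

View pics/w8.png

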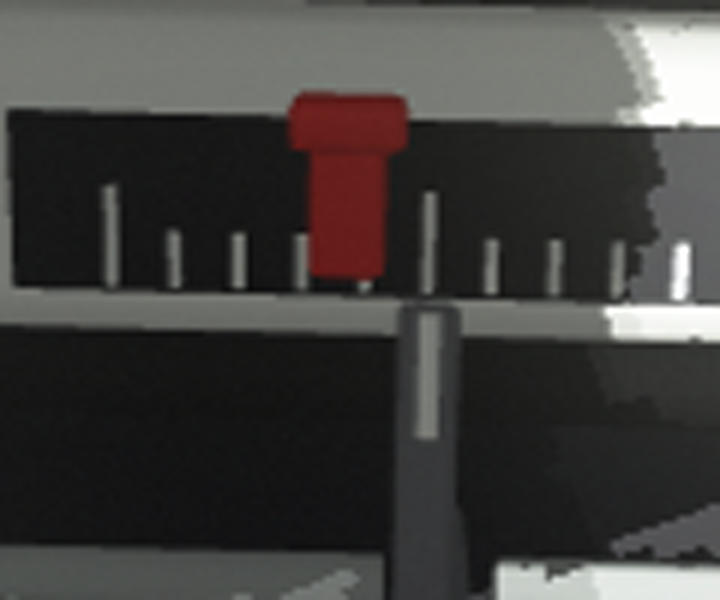

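The red clip's stem is centred at crop column 347 and the pointer's white line at 428. Ticks are 63 px apart, so about 6.5 mm remains.

```bash
cat >> h.py <<'E'
def gap(tag):
    import warnings
    w=manip.snapshot("wrist"); im,K,T=w["color"],w["mtx"],w["world_from_camera"]
    np.savez(tag+".npz",im=im,K=K,T=T)
    red,blu,h=marks(im,K,T,130,172,150,450)
    yr=[]
    for r in range(148,164,3):
        u=np.nonzero(red[r])[0]; yr.append(P(px2w(K,T,((u.min()+u.max())/2,r),.076))[1])
    yp=[]
    for r in range(180,192,3):
        a=h[r,270:370,2].astype(float); a[a<90]=0; yp.append(P(px2w(K,T,(270+(a*np.arange(100)).sum()/a.sum(),r),.072))[1])
    print("red y",np.round(yr,4),"ptr y",np.round(yp,4),"pull more mm",1000*(np.median(yp)-np.median(yr)))
    s=manip.state(); print(s["clock"],P(s["tool_pos"]).round(4),s["force"].round(1),s["width"],s["grasp_force"])
E
python3 -c "
from h import *
gap('w9')"
```

```text
red 430 u 298 317 307.5 v 136 166 V 71 110
blue none
red y [-0.022  -0.022  -0.022  -0.022  -0.022  -0.0223] ptr y [-0.0158 -0.0158 -0.0158 -0.0158] pull more mm 6.177091304542314
20.75 [-0.0113 -0.0191  0.079 ] [1.9 7.1 2.3] 0.008915478057118688 59.704062938690186
```

>>> {"fn": "arm_command", "kwargs": {
  "rows": [
    [0, -0.04, 0, 0, 0, 0],
    [0, -0.04, 0, 0, 0, 0],
    [0, -0.04, 0, 0, 0, 0],
    [0, -0.04, 0, 0, 0, 0],
    [0, 0, 0, 0, 0, 0]
  ]
}}

```text
clock: 21.25
tool_pos: [0.6229, -0.1696, 0.079]
orientation: [0.002, 0.187, 0.982, -0.0]
force: [1.1, 7.3, 2.6]
width: 0.0086
grasp_force: 59.7
```

>>> {"fn": "arm_command", "kwargs": {
  "rows": [
    [0, 0, 0, 0, 0, 0],
    [0, 0, 0, 0, 0, 0],
    [0, 0, 0, 0, 0, 0],
    [0, 0, 0, 0, 0, 0],
    [0, 0, 0, 0, 0, 0]
  ]
}}

```text
clock: 21.75
tool_pos: [0.623, -0.1694, 0.079]
orientation: [0.002, 0.187, 0.982, -0.0]
force: [0.6, 7.2, 4.3]
width: 0.0084
grasp_force: 59.7
```

```bash
python3 - <<'E'
from h import *
gap('w10')
d=np.load('w10.npz'); import cv2
# tilt of the scale's lower edge: bright/dark boundary row per column
h=cv2.cvtColor(d['im'],cv2.COLOR_RGB2GRAY).astype(int)
pts=[]
for u in range(270,400,6):
    c=h[160:176,u]; g=np.diff(c); k=g.argmax()
    if g[k]>35: pts.append(P(px2w(d['K'],d['T'],(u,160.5+k),.07))[:2])
pts=np.array(pts); pf=np.polyfit(pts[:,1],pts[:,0],1); print(len(pts),"x per y slope",pf, (pts[:,0]-np.polyval(pf,pts[:,1])).std())
E
```

```text
red 441 u 312 330 320.8 v 136 166 V 72 123
blue none
red y [-0.022  -0.022  -0.022  -0.0222 -0.0222 -0.0222] ptr y [-0.0219 -0.0221 -0.0221 -0.0221] pull more mm -0.020236470223485015
21.8 [-0.0114 -0.0253  0.079 ] [0.9 7.8 2.9] 0.00881189484562979 59.74564254283905
21 x per y slope [ 0.02269362 -0.05356215] 0.0003978178275083699
```

>>> {"fn": "arm_command", "kwargs": {
  "rows": [
    [0, -0.007, 0, 0, 0, 0],
    [0, 0, 0, 0, 0, 0],
    [0, 0, 0, 0, 0, 0],
    [0, 0, 0, 0, 0, 0],
    [0, 0, 0, 0, 0, 0]
  ]
}}

```text
clock: 22.3
tool_pos: [0.6228, -0.1697, 0.079]
orientation: [0.002, 0.187, 0.982, -0.0]
force: [0.6, 7.3, 4.5]
width: 0.0087
grasp_force: 59.7
```

```bash
python3 - <<'E'
from h import *
import cv2
gap('w11')
t=manip.snapshot("top")["color"]; a=cv2.imread("pics/top0.png")[:,:,::-1]
for im in (a,t):
    h=cv2.cvtColor(np.ascontiguousarray(im),cv2.COLOR_RGB2HSV)[235:270,225:300]
    v,u=np.nonzero((h[...,0]<16)&(h[...,1]>130)); print("handle px",len(u),u.mean()+225,v.mean()+235)
# lid: is window/top seen now where the shut lid was
print("lid area mean",a[165:200,365:395].mean(),t[165:200,365:395].mean())
E
```

```text
red 451 u 312 331 321.3 v 136 166 V 71 125
blue none
red y [-0.022  -0.0223 -0.0222 -0.0222 -0.0222 -0.0222] ptr y [-0.0222 -0.0224 -0.0224 -0.0224] pull more mm -0.13858277528406432
22.35 [-0.0114 -0.0256  0.079 ] [0.2 7.2 4.2] 0.008420706610049435 59.74233269691467
handle px 85 250.21176470588236 254.11764705882354
handle px 81 251.14814814814815 253.79012345679013
lid area mean 217.34126984126985 111.15460317460318
```

The pointer is level with the marker to within about 0.1 mm, the knife is flat on the worktop, and the grip holds. I'm handing in.

```bash
python3 -c "
from cell import manip
print(manip.job_done())"
```

```text
the job is handed in; nothing more can be done
None
```

I prised the lid up with the knife blade and swung it back to its stop, laid the knife back on the worktop at its old spot, and the gripper is still holding the roll guide out with its pointer within about 0.2 mm of level with the red marker (handed in at about 22 s of the 70 s).

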